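# Clamp the marked-out plate in the machine vice

## Task

The aluminium plate lying flat on the granite surface plate is marked out and now needs its edge filed: slide it out over a side of the granite until it overhangs enough to get hold of, pick it up without letting it fall to the bench, and stand it on a long edge in the low open machine vice (the one with the round black push knob), down on the vice's bed and about central in the jaws. Then push that knob until the jaws grip the plate firmly, and leave it there, upright; the mug and the tape measure stay where they are.

Things in the scene. Friction and masses are not known exactly. Their poses are not given: they have to be found in the camera images.
- blank: flat plain aluminium plate, 140 x 100 x 6 mm, about 0.2 to 0.3 kg, with two 12 mm holes on its long centre line, 48 mm either side of the middle. Origin: centre of its underside as it lies; x along the 140 mm length, y along the 100 mm width, z up through the thickness.
- blank_edge_a (a point): middle of the plate's long edge on its own -y side, half way up the thickness
- blank_edge_b (a point): middle of the plate's long edge on its own +y side, half way up the thickness
- blank_end_a (a point): middle of the plate's short end on its own -x side, half way up the thickness
- blank_end_b (a point): middle of the plate's short end on its own +x side, half way up the thickness
- surface_plate: dark grey granite block with a flat top and upright sides, 240 (its x) x 200 (its y) mm, top 70 mm above the bench, heavy and immovable. From 10 to 70 mm up it is solid; below are short rubber feet. Origin: centre of its underside, on the bench. The aluminium plate starts lying on it with its long side roughly along the granite's x.
- vice: low dark blue-grey machine vice bolted to the bench, 175 mm long (its x). Origin: centre of its underside, on the bench; x points from the push knob to the fixed jaw, along the jaw travel; y along the 100 mm wide jaws. The flat bed between the jaws is 22 mm above the bench, the jaw tops 64 mm. The fixed jaw's face is at its x = +35 mm; the moving jaw's face is at x = 35 mm minus the opening.
- vice_mouth (a point): point on the bed at the foot of the fixed jaw's face, mid-width: vice x = 35 mm, y = 0, 22 mm above the bench
- vice_knob (a point): centre of the end face of the round black push knob (44 mm across, 26 mm long, axis level and 42 mm above the bench) on the 16 mm spindle of the moving jaw; the face looks to the vice's -x. It moves with the jaw; at opening g it lies at vice x = -138 mm - g. Between the knob and the vice's body 24 mm + g of spindle show.
- mug: white mug with grey dots, 91 mm high; origin under its middle. Leave it.
- tape_measure: yellow tape measure, 81 mm long, 68 mm high; origin under its middle. Leave it.
- vice_jaw: the vice's moving jaw, with spindle and knob. Origin: middle of its clamping face, 47.5 mm above the bench; axes as the vice's, so it lies at vice x = 35 mm minus the opening. Opening between the jaw faces: 0 shut, 45 mm widest, 20 to 30 mm at the start. The jaw slides with about 8 N of friction and stays where it is left; pushing the knob towards the vice (along the vice's +x) closes it.

How it is judged:
On the way:
1. the plate, still lying flat, sticks out past a side of the granite by at least 12 mm at the middle of that edge (angle between blank's own z axis and vertical below 0.06 rad and height (world z) of blank below 0.076 m and (y of blank_edge_a in the frame of surface_plate below -0.112 m or y of blank_edge_b in the frame of surface_plate above 0.112 m or x of blank_end_a in the frame of surface_plate below -0.132 m or x of blank_end_b in the frame of surface_plate above 0.132 m)), for 0.2 s.
At the end, for the whole second after the job is handed in: The plate stands on a long edge between the jaws, down on the bed within 5 mm, upright and square to the jaws within 0.08 rad, its middle within 25 mm of theirs, at rest; the opening is under 7.5 mm and the moving jaw keeps pressing on it with over 3 N (x of vice_jaw in the frame of vice above 0.0275 m and contact force between vice_jaw and blank above 3 N and angle between the z axis of blank and the x axis of vice, either way round below 0.08 rad and angle between the y axis of blank and the z axis of vice, either way round below 0.08 rad and horizontal distance between blank and vice_mouth below 0.025 m and height (world z) of blank between 0.068 and 0.077 m and linear speed of blank below 0.02 m/s); the robot touches nothing.
It fails at once if the plate falls to the bench (height (world z) of blank below 0.04 m).
It fails at once if the mug or the tape measure is moved more than 40 mm (distance of any of mug, tape_measure from where it was at the start of the episode above 0.04 m).
It also fails if it takes over 64 s, if anything falls off the work surface, if the arm or the gripper's body presses on something with over 40 N, if the wrist force passes 120 N, or if a joint passes its speed limit or range.

## Robot

A 6-joint arm with a two-finger parallel gripper is mounted at the origin on a cart in front of the work surface, level with it; the furniture and walls round the work are solid. World frame = base frame: x ahead of the robot, y to its left, z up, the work surface at z = 0. Lengths are in m, angles in rad, forces in N, time in s.
With the tool pointing down it reaches from about 0.35 to 0.975 m from the base axis. Payload 4.9 kg.
Tool frame: the origin (TCP) lies on the centre line of the jaws, within the pads' length; the fingertips stand 19 mm ahead of it and the grasp point (between the pads) is the TCP; z points along the fingers, y is the line along which they close (so a half turn about z gives the same grasp; the last joint's range is limited). The gripper opens to 85 mm and grips with 20 to 120 N. Pads are 22 mm wide; open, the fingers measure 114 mm over their backs; the gripper's body (76 mm by 85 mm) begins 54 mm behind the grasp point. The pads swing forward as they close: fully open they stand 13 mm farther back than shut.
Start: joints at [-0.119, 0.053, 1.613, -0, 1.476, -0.119], TCP at [0.625, 0, 0.25] pointing down, gripper open.
Joint ranges: [-3.01, 3.01], [-1.01, 2.22], [0.06, 2.58], [-1.02, 4.17], [0.09, 2.62], [-3.14, 3.14]. Speed limits (rad/s): [2.57, 2.57, 3.14, 3.14, 3.14, 3.14].

## Interface

Orientations are given as a 3x3 rotation matrix whose columns are the frame's x, y, z axes.
In Python, from rig import bot, grab_frame gives the robot as it stands.
- The arm moves only by the tool jog_arm, never from a script. Its argument "commands" is a list that holds one entry, the list of rows, each a list of 7 numbers: the shift along the tool's x, y, z in m, then the turn, a rotation vector about the tool's x, y, z in degrees, then the finger opening in m, from 0 to 0.0854. A call has 1 to 8 rows; each row shifts and turns the commanded pose from where the row before left it, along the tool's axes as they then stand; what a row does not reach is not made up. A row lasts 1/10 s, in which the tool goes at most 50 mm and 8.59 degrees, less where a joint would pass 70% of its speed; a pose out of reach is approached as far as the arm can. A call is refused whole if a number of a shift passes 0.05 or a number of a turn 8.59, either way. A call with a gripper value outside its range is refused whole. The fingers move at their own pace and stop on an object; "force" is the grip in N (left out, the last holds). Time passes only in rows, so rows that do not move let the fingers close. It gives the time, the measured TCP pose, the force, the opening and the grip force at its end, in the units of the state.
- bot.get_obs(): the state, without advancing time (a new reading comes with each control period).
- grab_frame(name): name is "scene" or "side" or "wrist"; returns a dict with "pixels" (480x640x3 uint8, blue, green, red), "vfov" (degrees; the focal length in pixels is half the picture's height over the tangent of half this angle, whatever the lens; pixels are square), "cx", "cy" (the principal point, pixels), "k1" (the pictures are not rectified: a ray, as slopes to the right and down, at radius r is drawn at 1 + k1 r^2 times it, then the intrinsics apply), "R" (3x3) and "t" (3): a world point X has camera coordinates R X + t; the wrist camera has in their place "hand_eye" (4x4, takes a point from camera to tool coordinates, whose origin is the TCP and whose axes are the flange's). Camera axes: x right, y down, z forward; pixel columns grow to the right and rows downward; lengths in m; the calibration is good to about 2 mm. A picture is of the moment at which its call begins: read the wrist's pose just before it. There is no depth.
- bot.sign_off(): hands the job in; it is judged then, once.
The state is a dict: "time": time; "q": joint angles; "qvel": joint speeds; "tau": joint torques, N m; "ee_pos": TCP position; "tool_rot": TCP orientation; "ft_force": force on the tool from outside, world axes, zero at the start; "ft_torque": the same for the moment, N m; "finger_gap": finger opening in m; "grip_force": force on a finger pad.
Only numpy, scipy, OpenCV 4.12 (cv2) and the standard library are available. Lean on these libraries where they do the work, as an engineer would, in place of code of your own. Each camera call takes 0.05 s, during which the arm holds its last target. There are 200 camera calls.

## Working session

There is one attempt and no reset: what is moved stays moved. The work goes in short steps, Python scripts to look and compute and a tool call to move; the robot and the scene stay as the last step left them, time stands still between calls to the robot, and variables do not carry over. Pictures are saved under pics/ and viewed, at most 10 in all, crops included, and the job is handed in when it is done.

Besides the shell and the picture viewer there is one more tool, called after ">>>" as name([rows], argument=value, ...), one row to a line, values as JSON. jog_arm: Moves the arm, as the interface text tells. Its arguments: {"type":"object","properties":{"commands":{"type":"array"},"force":{"type":"number"}},"required":["commands"]}

```bash
mkdir -p pics; cat > h.py <<'E'
import numpy as np,cv2
from rig import bot,grab_frame
def K(f):
    F=240/np.tan(np.radians(f["vfov"])/2);return np.array([[F,0,f["cx"]],[0,F,f["cy"]],[0,0,1.]]),np.array([f["k1"],0,0,0.])
def RT(f,o=None):
    if "R" in f: return np.array(f["R"]),np.array(f["t"])
    T=np.eye(4);T[:3,:3]=o["tool_rot"];T[:3,3]=o["ee_pos"];M=np.linalg.inv(T@np.array(f["hand_eye"]));return M[:3,:3],M[:3,3]
def ray(f,uv,z,o=None):
    k,d=K(f);R,t=RT(f,o)
    n=cv2.undistortPoints(np.array(uv,float).reshape(-1,1,2),k,d)[:,0]
    D=np.c_[n,np.ones(len(n))]@R;C=-R.T@t
    return C+D*((z-C[2])/D[:,2])[:,None]
def proj(f,X,o=None):
    k,d=K(f);R,t=RT(f,o)
    return cv2.projectPoints(np.array(X,float).reshape(-1,3),cv2.Rodrigues(R)[0],t,k,d)[0][:,0]
E
python3 - <<'E'
from h import *
import pickle
o=bot.get_obs();print(o)
fs={}
for n in("scene","side","wrist"):
    fs[n]=grab_frame(n);cv2.imwrite(f"pics/{n}0.png",fs[n]["pixels"])
    print(n,-np.array(fs[n]["R"]).T@fs[n]["t"] if "R" in fs[n] else fs[n]["hand_eye"], fs[n]["vfov"],fs[n]["k1"])
pickle.dump((o,fs),open("f0.pkl","wb"))
E
```

```text
{'time': 0.0, 'q': array([-1.19002124e-01,  5.33555175e-02,  1.61431527e+00,  1.43040977e-05,
        1.47599537e+00, -1.18996560e-01]), 'qvel': array([ 0.00184266, -0.00067261,  0.00214282, -0.00018587, -0.00100519,
        0.00210993]), 'tau': array([ 2.70554956e-04, -3.93670499e+01, -3.70175600e+01, -1.62778279e-04,
        6.93513779e-03, -6.06393527e-06]), 'ee_pos': array([6.24408643e-01, 7.35314737e-05, 2.49051105e-01]), 'tool_rot': array([[ 7.19996308e-06,  9.99997884e-01, -2.05714631e-03],
       [ 9.99999966e-01, -6.66448476e-06,  2.60308261e-04],
       [ 2.60294001e-04, -2.05714812e-03, -9.99997850e-01]]), 'ft_force': array([-0.2383203 , -0.6802426 , -0.15245506]), 'ft_torque': array([-0.0169375 , -0.01777291, -0.0090813 ]), 'grip_force': 0.0, 'finger_gap': 0.08554539371572883}
scene [-0.11999533 -0.77360486  1.08735644] 49.122642530335966 -0.13922137308945176
side [0.5397147  1.06242206 0.6662803 ] 53.94668764345079 -0.03430558151021751
wrist [[-3.30613733e-04 -9.48999076e-01 -3.15278676e-01  8.07817631e-02]
 [ 9.99999911e-01 -3.96547675e-04  1.44981812e-04 -2.48656032e-04]
 [-2.62610632e-04 -3.15278600e-01  9.48999123e-01 -1.23505689e-01]
 [ 0.00000000e+00  0.00000000e+00  0.00000000e+00  1.00000000e+00]] 66.428864788087 0.013183041841829961
```

View pics/scene0.png

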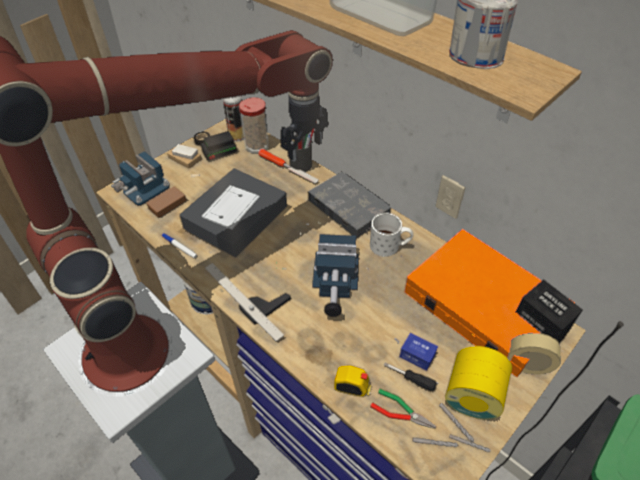

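View pics/side0.png

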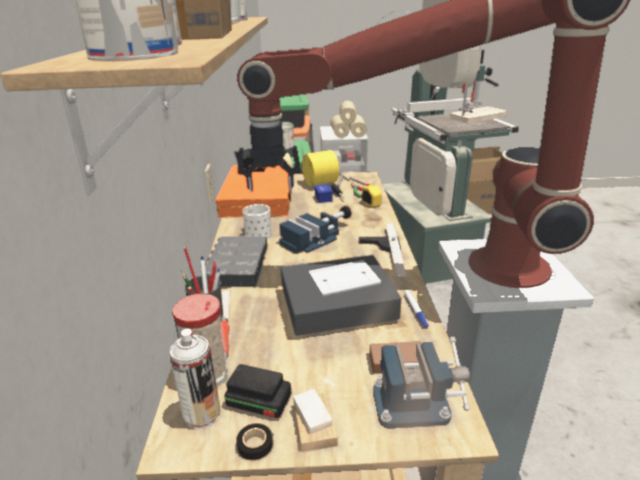

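The scene view shows the granite with the plate at about (235,208) and the low vice at (336,265), its knob at (333,310). The mug is at (387,232) and the tape at (352,380). The side view shows the plate at about (345,277), the vice at (308,232) and the knob at (345,212).

```bash
python3 - <<'E'
from h import *
import pickle
o,fs=pickle.load(open("f0.pkl","rb"))
def crop(n,x0,y0,w,h,s):
    c=cv2.resize(fs[n]["pixels"][y0:y0+h,x0:x0+w],None,fx=s,fy=s,interpolation=cv2.INTER_CUBIC)
    for i in range(0,w,20): cv2.putText(c,str(x0+i),(i*s,8),0,.35,(0,0,255));cv2.line(c,(i*s,10),(i*s,18),(0,0,255))
    for i in range(0,h,20): cv2.putText(c,str(y0+i),(0,i*s+4),0,.35,(0,0,255))
    cv2.imwrite(f"pics/{n}_c.png",c)
crop("scene",175,165,195,150,4);crop("side",210,195,200,140,4)
print(ray(fs["scene"],[(352,390),(387,250),(333,310)],0.0))
E
```

```text
[[ 0.30877685 -0.45280276  0.        ]
 [ 0.68629831 -0.24592532  0.        ]
 [ 0.43851324 -0.27374142  0.        ]]
```

View pics/scene_c.png

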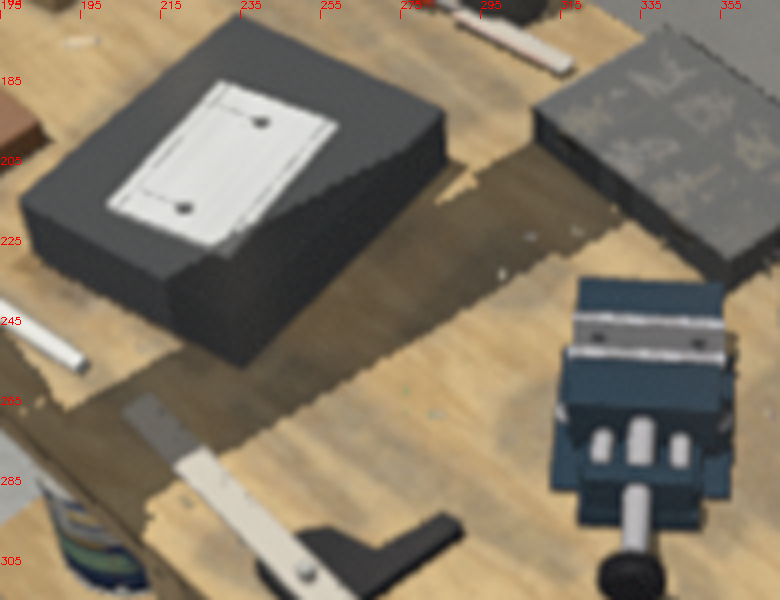

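View pics/side_c.png

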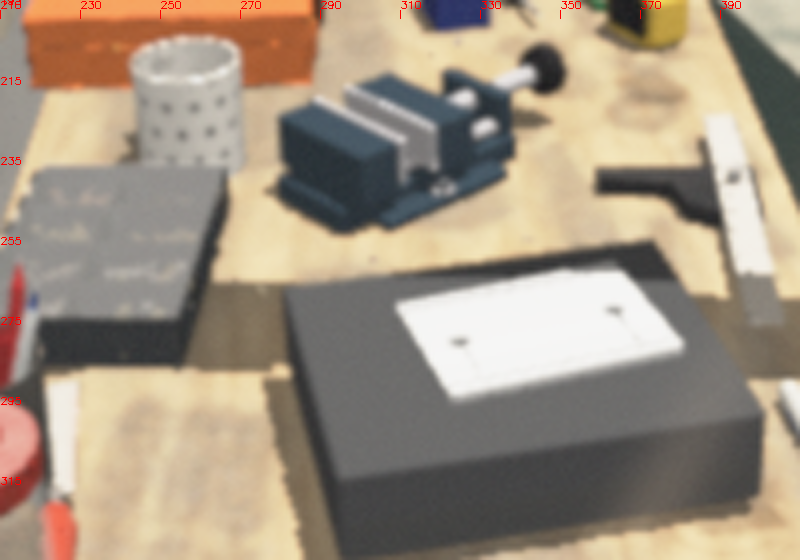

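View pics/wrist0.png

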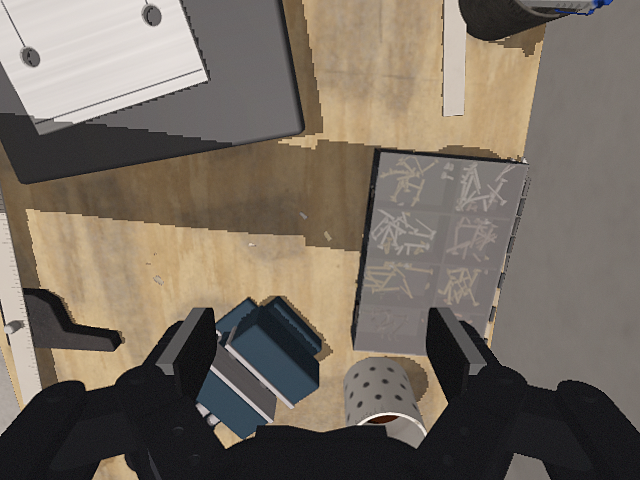

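The crops give the granite top corners in the side view as about (281,267), (374,255), (400,297) and (294,314). The plate corners there are (309,271), (324,295), (381,282) and (366,262). The vice's jaw-top edges show as white lines, with the knob at scene (333,309) and side (346,212). In the wrist view the plate corners are (208,78) and (40,134), and the granite corners are (20,183) and (302,132).

```bash
cat > m.py <<'E'
from h import *
import pickle
from scipy.optimize import least_squares
np.set_printoptions(precision=4,suppress=True)
o,fs=pickle.load(open("f0.pkl","rb"))
S=lambda p:[(175+x/4,165+y/4) for x,y in p]
D=lambda p:[(210+x/4,195+y/4) for x,y in p]
def P(n,nm,uv,z): r=ray(fs[n],uv,z,o);print(nm,n,r[:,:2].tolist() and r[:,:2].round(4).tolist());return r[:,:2]
P("scene","gran",S([(22,202),(238,15),(445,112)]),.07)
P("side","gran",D([(285,288),(655,240),(760,410),(338,478)]),.07)
P("wrist","gran",[(20,183),(302,132)],.07)
P("scene","plate",S([(107,203),(220,82),(338,125),(224,250)]),.076)
P("side","plate",D([(397,303),(455,400),(683,348),(625,270)]),.076)
P("wrist","plate",[(208,78),(40,134)],.076)
P("scene","fixtop",S([(578,318),(725,325)]),.064)
P("side","fixtop",D([(405,143),(315,98)]),.064)
P("wrist","lineA",[(228,345),(292,407)],.064)
P("wrist","lineB",[(215,362),(275,420)],.064)
P("scene","movtop",S([(572,350),(724,357)]),.064)
P("side","movtop",D([(437,130),(345,87)]),.064)
P("scene","knob",S([(632,578)]),.042)
P("side","knob",D([(545,68)]),.042)
P("wrist","mug",[(380,385)],.091)
E
python3 m.py
```

```text
gran scene [[0.3409, 0.2131], [0.5728, 0.2563], [0.6052, 0.0641]]
gran side [[0.6053, 0.074], [0.3729, 0.0332], [0.3425, 0.222], [0.5718, 0.2666]]
gran wrist [[0.3762, 0.0271], [0.609, 0.0681]]
plate scene [[0.3784, 0.1629], [0.5114, 0.2017], [0.5398, 0.1047], [0.4057, 0.0692]]
plate side [[0.5376, 0.1062], [0.5081, 0.209], [0.3763, 0.1669], [0.398, 0.0785]]
plate wrist [[0.5401, 0.1068], [0.4063, 0.0663]]
fixtop scene [[0.5325, -0.1373], [0.5938, -0.2108]]
fixtop side [[0.5273, -0.1273], [0.5923, -0.2067]]
lineA wrist [[0.5327, -0.1334], [0.5937, -0.2089]]
lineB wrist [[0.5182, -0.1532], [0.5753, -0.226]]
movtop scene [[0.5099, -0.1536], [0.5728, -0.2284]]
movtop side [[0.504, -0.146], [0.5701, -0.2241]]
knob scene [[0.418, -0.2921]]
knob side [[0.4128, -0.2933]]
mug wrist [[0.679, -0.158]]
```

>>> jog_arm([
  [[0.011,-0.03,0.026,0,0,0,0.085],[0.011,-0.03,0.026,0,0,0,0.085],[0.011,-0.03,0.026,0,0,0,0.085],[0.011,-0.03,0.026,0,0,0,0.085],[0.011,-0.03,0.026,0,0,0,0.085],[0,0,0,0,0,-5,0.085],[0,0,0,0,0,-5,0.085],[0,0,0,0,0,0,0.085]],
])

```text
time: 0.95
ee_pos: [0.4744, 0.0551, 0.1198]
tool_rot: [[-0.174, 0.985, -0.001], [0.985, 0.174, 0.0], [0.0, -0.001, -1.0]]
ft_force: [-0.1, -0.1, 0.2]
finger_gap: 0.0848
grip_force: 0.0
```

```bash
cat >> m.py <<'E'
print("obst")
P("side","x",[(375,375),(445,420),(440,405),(240,405),(405,300),(425,325),(373,345),(295,440)],0.)
P("scene","x",[(152,205),(168,213),(125,190),(165,180),(163,235),(195,256),(183,160)],0.)
E
python3 m.py | sed -n '/obst/,$p'; python3 - <<'E'
from h import *
np.set_printoptions(precision=4,suppress=True)
o=bot.get_obs();print(o["ee_pos"],o["tool_rot"],o["q"],o["ft_force"],o["finger_gap"])
f=grab_frame("wrist")
cv2.imwrite("pics/w1.png",f["pixels"])
E
```

```text
obst
x side [[0.4175, 0.3784], [0.3116, 0.495], [0.3114, 0.4612], [0.6732, 0.438], [0.3093, 0.1345], [0.2841, 0.2326], [0.4091, 0.2909], [0.5726, 0.5197]]
x scene [[0.3384, 0.3834], [0.3526, 0.3177], [0.3168, 0.5069], [0.4328, 0.4502], [0.2901, 0.2536], [0.3067, 0.1216], [0.5324, 0.4895]]
[0.4744 0.0551 0.1198] [[-0.1737  0.9848 -0.0008]
 [ 0.9848  0.1737  0.    ]
 [ 0.0002 -0.0008 -1.    ]] [-0.0403 -0.1887  2.0683 -0.      1.2628 -0.2149] [-0.0804 -0.0582  0.2028] 0.08480482211661304
```

View pics/w1.png

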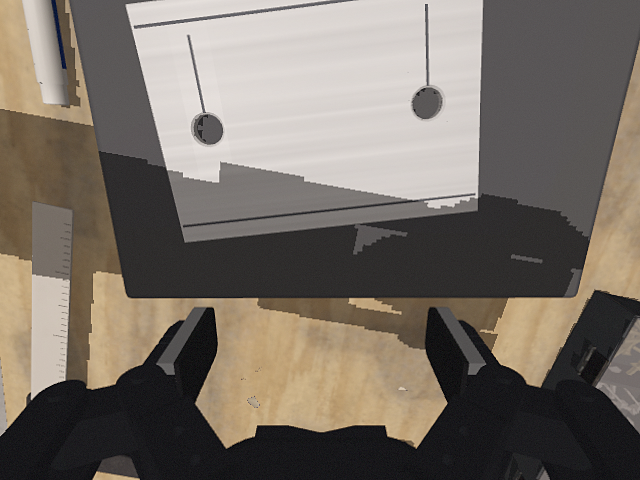

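The wrist view shows the plate on the granite with its near edge running from (185,242) to (478,210). The granite front edge is at row 297. Next I test the roll direction of the wrist.

>>> jog_arm([
  [[0,0,-0.04,0,8.5,0,0.085],[0,0,0,0,8.5,0,0.085],[0,0,0,0,0,0,0.085]],
])

```text
time: 1.3
ee_pos: [0.4764, 0.0527, 0.1613]
tool_rot: [[-0.161, 0.986, -0.048], [0.943, 0.168, 0.288], [0.292, 0.001, -0.956]]
ft_force: [-0.2, -0.2, -1.1]
finger_gap: 0.0851
grip_force: 0.0
```

```bash
cat > kin.py <<'E'
import numpy as np
from scipy.spatial.transform import Rotation as Ro
from scipy.optimize import least_squares
r=lambda a,t:Ro.from_euler(a,t).as_matrix()
# p: d(lateral), h, a2, a3, e(elbow offset), L, sx
def fk(q,p):
    R1=r('z',q[0]);R2=R1@r('y',q[1]);R3=R2@r('y',q[2]);R5=R3@r('z',q[3])@r('y',q[4]);R6=R5@r('z',q[5])@r('z',np.pi/2)
    x=np.array([0,0,p[1]])+R1@[p[6],p[0],0]+R2@[0,0,p[2]]+R3@[p[4],0,p[3]]+R5@[0,0,p[5]]
    return x,R6
D=[([-.119002,.0533555,1.614315,0,1.475995,-.118997],[.624409,.0000735,.249051]),([-.0403,-.1887,2.0683,0,1.2628,-.2149],[.4744,.0551,.1198])]
E
python3 - <<'E'
from h import *
import json
from kin import *
np.set_printoptions(precision=4,suppress=True)
o=bot.get_obs();print(o["ee_pos"],o["tool_rot"],o["q"])
json.dump([[o["q"].tolist(),o["ee_pos"].tolist()]],open("d.json","w"))
DD=D+[(o["q"],o["ee_pos"])]
print(fk(o["q"],np.zeros(7))[1])
res=lambda p:np.concatenate([(fk(q,p)[0]-x)*1000 for q,x in DD]+[(p-[.07,.2,.4,.4,0,.25,0])*[.1,.1,.1,.1,1,.1,1]])
s=least_squares(res,[.07,.2,.4,.4,0,.25,0]);print(s.x,res(s.x)[:-7])
E
```

```text
[0.4764 0.0527 0.1613] [[-0.161   0.9858 -0.0479]
 [ 0.9427  0.1679  0.2882]
 [ 0.2921  0.0013 -0.9564]] [-0.198  -0.1949  2.0197  0.2795  1.4304 -0.4221]
[[-0.161   0.9858 -0.0479]
 [ 0.9427  0.1679  0.2882]
 [ 0.2921  0.0013 -0.9564]]
[0.0742 0.2374 0.4266 0.6098 0.0953 0.2605 0.0001] [-0.002  -0.017  -0.0005  0.0023  0.018  -0.002  -0.0017 -0.0007  0.0025]
```

```bash
cat >> kin.py <<'E'
p0=np.array([0.0742,0.2374,0.4266,0.6098,0.0953,0.2605,0.0001])
lo=np.array([-3.01,-1.01,.06,-1.02,.09,-3.14]);hi=np.array([3.01,2.22,2.58,4.17,2.62,3.14])
def ik(x,R,q0,p=p0):
    f=lambda q:np.r_[(fk(q,p)[0]-x)*10,Ro.from_matrix(fk(q,p)[1].T@R).as_rotvec()]
    best=None
    for k in range(4):
        s=least_squares(f,np.clip(q0+(0 if k==0 else np.random.randn(6)*.5),lo+.01,hi-.01),bounds=(lo,hi))
        if best is None or s.cost<best.cost-1e-6: best=s
    return best.x,best.cost
def rot(z,y): y=np.array(y,float);z=np.array(z,float);return np.c_[np.cross(y,z),y,z]
E
python3 - <<'E'
from kin import *
np.set_printoptions(precision=3,suppress=True)
q0=np.array([-.2,-.2,2.,1.5,1.5,-.5])
for ph in (65,75):
  a=np.radians(ph);z=[np.cos(a),np.sin(a),0]
  for s in(1,-1):
    q,c=ik([.427,.007,.073],rot(z,[0,0,s]),q0);p=p0
    R1=r('z',q[0]);el=np.array([0,0,p[1]])+R1@[0,p[0],0]+R1@r('y',q[1])@[0,0,p[2]]
    print(ph,s,q,c,"elbow",el,"fore down deg",np.degrees(q[1]+q[2])-90)
for yaw in(39.3,219.3):
  a=np.radians(yaw);q,c=ik([.56,-.175,.124],rot([0,0,-1],[np.cos(a),np.sin(a),0]),np.array([-.4,0,1.8,0,1.3,-1]));print(yaw,q,c)
E
```

```text
65 1 [-0.817  0.336  2.246  1.244  1.769 -2.614] 9.127014430483546e-26 elbow [ 0.15  -0.052  0.64 ] fore down deg 57.89666835978477
65 -1 [-0.817  0.336  2.246  1.244  1.769  0.527] 3.701049392868955e-27 elbow [ 0.15  -0.052  0.64 ] fore down deg 57.896668359794376
75 1 [-0.769  0.396  2.149  1.14   1.847 -2.606] 5.213877414700346e-28 elbow [ 0.17  -0.061  0.631] fore down deg 55.8108678445366
75 -1 [-0.769  0.396  2.149  1.14   1.847  0.536] 1.179593839787068e-20 elbow [ 0.17  -0.061  0.631] fore down deg 55.81086784692255
39.3 [-0.43   0.073  1.811  0.     1.258 -1.116] 2.5665015503052215e-27
219.3 [-0.43   0.073  1.811  0.     1.258  2.026] 8.904325688715272e-23
```

>>> jog_arm([
  [[0,0,0,0,-8.5,0,0.085],[0,0,0,0,-8.5,0,0.085],[0.04,-0.003,0.01,0,0,0,0.085],[0.04,-0.003,0.01,0,0,0,0.085],[0.04,-0.003,0.01,0,0,0,0.085],[0.04,-0.003,0.01,0,0,0,0.085],[0,0,0,0,0,-6.3,0.085],[0,0,0,0,0,0,0.085]],
])

```text
time: 2.1
ee_pos: [0.4342, 0.2116, 0.1193]
tool_rot: [[-0.283, 0.959, -0.001], [0.959, 0.283, -0.002], [-0.002, -0.001, -1.0]]
ft_force: [0.3, -0.7, 0.5]
finger_gap: 0.0847
grip_force: 0.0
```

>>> jog_arm([
  [[0,0,0.01,0,0,0,0.085],[0,0,0.01,0,0,0,0.085],[0,0,0.006,0,0,0,0.085],[0,0,0,0,0,0,0.085]],
])

```text
time: 2.5
ee_pos: [0.4345, 0.2096, 0.0925]
tool_rot: [[-0.279, 0.96, -0.003], [0.96, 0.279, -0.001], [-0.0, -0.003, -1.0]]
ft_force: [0.3, -0.2, 0.0]
finger_gap: 0.0849
grip_force: 0.0
```

```bash
python3 - <<'E'
from h import *
np.set_printoptions(precision=4,suppress=True)
o=bot.get_obs();print(o["ee_pos"],o["tool_rot"],o["q"],o["ft_force"])
f=grab_frame("side");cv2.imwrite("pics/s2.png",cv2.resize(f["pixels"][170:330,230:430],None,fx=4,fy=4,interpolation=cv2.INTER_CUBIC)[:600])
E
```

```text
[0.4345 0.2096 0.0925] [[-0.2788  0.9603 -0.0029]
 [ 0.9603  0.2788 -0.0011]
 [-0.0002 -0.0031 -1.    ]] [ 0.2951 -0.1362  2.0726 -0.0002  1.2083  0.0126] [ 0.3393 -0.1859  0.0198]
```

View pics/s2.png

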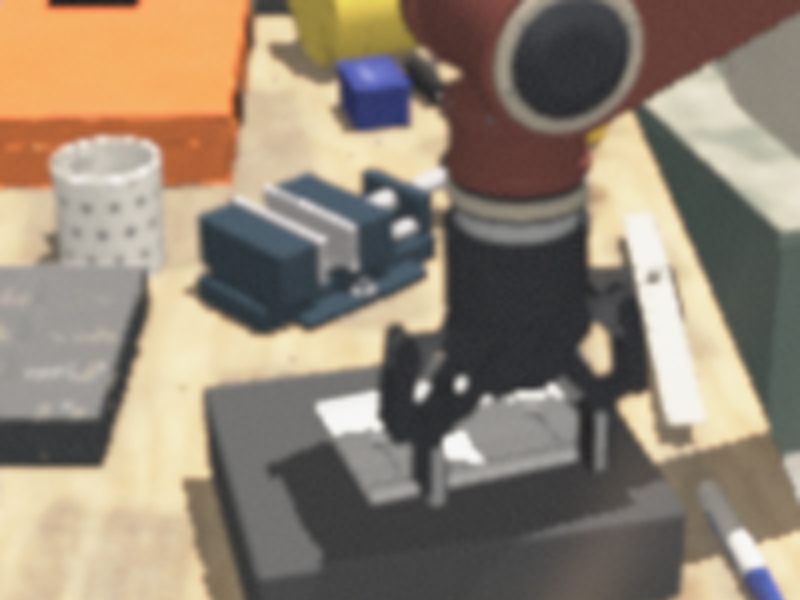

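The side view shows both open fingers just behind the plate's far edge, with tips at about (339,296) and (379,287). I check the tip height by projection.

```bash
python3 - <<'E'
from h import *
import pickle
np.set_printoptions(precision=1,suppress=True)
o=bot.get_obs();f=pickle.load(open("f0.pkl","rb"))[1]["side"]
for dz in(.0,.006,.012,.019,.022):
    X=[o["ee_pos"]+o["tool_rot"]@[dx,s*.048,dz] for s in(1,-1) for dx in(0,.011)];print(dz,proj(f,X).tolist())
E
```

```text
0.0 [[336.5277186766585, 291.60266951538813], [338.33153545825525, 294.35737127313223], [377.46091680611266, 282.9068873532256], [379.58414511341164, 285.5095678444044]]
0.006 [[336.5435584314811, 293.92644901683934], [338.34250130014993, 296.69480896820465], [377.3674625078829, 285.193463344114], [379.4840490964806, 287.80952039403684]]
0.012 [[336.55928880229317, 296.23742031675437], [338.3533805011491, 299.0192310992818], [377.2744167038338, 287.4678076255014], [379.3843974096871, 290.0970475259036]]
0.019 [[336.5775039774322, 298.9174909116859], [338.3659645516098, 301.71473570757485], [377.166376712661, 290.1058657469736], [379.26869552646093, 292.75024392421966]]
0.022 [[336.5852657053731, 300.0608318241623], [338.3713223128303, 302.864606886367], [377.1202423400946, 291.2314357352288], [379.21929222276395, 293.8822229129525]]
```

>>> jog_arm([
  [[0,0,0.002,0,0,0,0.085],[0,0,0,0,0,0,0.085]],
])

```text
time: 2.75
ee_pos: [0.4356, 0.2103, 0.0924]
tool_rot: [[-0.28, 0.96, 0.0], [0.96, 0.28, 0.0], [-0.0, 0.0, -1.0]]
ft_force: [0.2, 0.4, -0.8]
finger_gap: 0.0847
grip_force: 0.0
```

>>> jog_arm([
  [[0,0,0.01,0,0,0,0.085],[0,0,0,0,0,0,0.085]],
])

```text
time: 2.95
ee_pos: [0.4345, 0.2102, 0.0809]
tool_rot: [[-0.281, 0.96, -0.002], [0.96, 0.281, -0.001], [-0.0, -0.002, -1.0]]
ft_force: [-0.1, -0.5, 0.3]
finger_gap: 0.0851
grip_force: 0.0
```

>>> jog_arm([
  [[0,0,0.002,0,0,0,0.085],[0,0,0,0,0,0,0.085]],
])

```text
time: 3.15
ee_pos: [0.4352, 0.2105, 0.08]
tool_rot: [[-0.281, 0.96, -0.001], [0.96, 0.281, -0.0], [0.0, -0.001, -1.0]]
ft_force: [-0.6, -0.8, -0.6]
finger_gap: 0.0848
grip_force: 0.0
```

>>> jog_arm([
  [[0,0,0.0015,0,0,0,0.085],[0,0,0,0,0,0,0.085]],
])

```text
time: 3.35
ee_pos: [0.4353, 0.2105, 0.0787]
tool_rot: [[-0.281, 0.96, -0.0], [0.96, 0.281, -0.0], [0.0, -0.0, -1.0]]
ft_force: [0.1, 0.3, 0.5]
finger_gap: 0.0849
grip_force: 0.0
```

>>> jog_arm([
  [[0,0,0.0015,0,0,0,0.085],[0,0,0,0,0,0,0.085]],
])

```text
time: 3.55
ee_pos: [0.4353, 0.2105, 0.0772]
tool_rot: [[-0.281, 0.96, -0.0], [0.96, 0.281, -0.0], [0.0, -0.0, -1.0]]
ft_force: [-0.0, 0.1, -0.4]
finger_gap: 0.085
grip_force: 0.0
```

>>> jog_arm([
  [[-0.008,0,0,0,0,0,0.085],[-0.008,0,0,0,0,0,0.085],[-0.0085,0.004,0,0,0,4.1,0.085],[-0.0085,0.004,0,0,0,4.1,0.085],[-0.0085,0.004,0,0,0,4.1,0.085],[-0.0085,0.004,0,0,0,4.1,0.085],[-0.0085,0.004,0,0,0,4.1,0.085],[0,0,0,0,0,0,0.085]],
])

```text
time: 4.35
ee_pos: [0.4661, 0.1549, 0.0774]
tool_rot: [[0.075, 0.997, 0.0], [0.997, -0.075, -0.0], [-0.0, 0.0, -1.0]]
ft_force: [-0.3, 0.4, -0.1]
finger_gap: 0.0849
grip_force: 0.0
```

```bash
python3 - <<'E'
from h import *
np.set_printoptions(precision=4,suppress=True)
o=bot.get_obs();print(o["ee_pos"],o["tool_rot"],o["ft_force"])
f=grab_frame("side");g=grab_frame("scene");x=lambda a:cv2.resize(a,(400,320),interpolation=cv2.INTER_CUBIC)
cv2.imwrite("pics/s3.png",np.hstack([x(f["pixels"][190:330,250:425]),x(g["pixels"][140:260,150:300])]))
E
```

```text
[0.4661 0.1549 0.0774] [[ 0.0749  0.9972  0.0003]
 [ 0.9972 -0.0749 -0.0002]
 [-0.0002  0.0003 -1.    ]] [-0.335   0.3767 -0.0784]
```

View pics/s3.png

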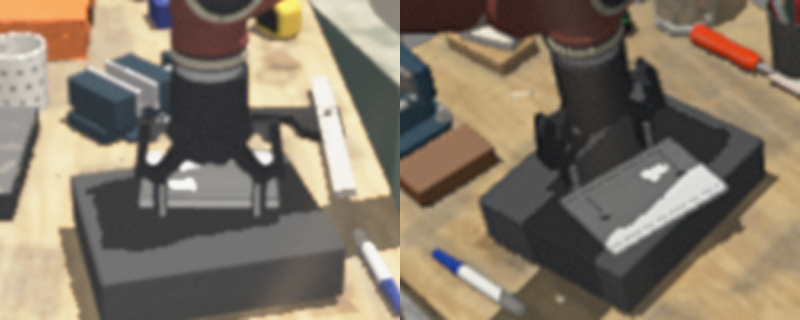

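Side and scene views show both fingers bearing on the far long edge, at side crop (160,205) and (258,205), and the plate turning with them. I continue the push.

>>> jog_arm([
  [[-0.0085,0.004,0,0,0,4.1,0.085],[-0.0085,0.004,0,0,0,4.1,0.085],[-0.0085,0.004,0,0,0,4.1,0.085],[-0.0085,0.004,0,0,0,4.1,0.085],[-0.0085,0.004,0,0,0,4.1,0.085],[0,0,0,0,0,0,0.085]],
])

```text
time: 5.05
ee_pos: [0.4758, 0.1101, 0.0773]
tool_rot: [[0.418, 0.909, -0.0], [0.909, -0.418, -0.0], [-0.0, -0.0, -1.0]]
ft_force: [0.5, 0.6, -0.2]
finger_gap: 0.0849
grip_force: 0.0
```

>>> jog_arm([
  [[0.02,0,-0.01,0,0,0,0.085],[0,0,-0.05,0,0,0,0.085],[0,0,-0.05,0,0,0,0.085],[-0.04,0,-0.03,0,0,0,0.085],[-0.04,0,-0.02,0,0,0,0.085],[-0.04,0,0,0,0,0,0.085],[-0.04,0,0,0,0,0,0.085],[0,0,0,0,0,0,0.085]],
])

```text
time: 5.85
ee_pos: [0.4162, -0.0192, 0.2376]
tool_rot: [[0.42, 0.907, 0.001], [0.907, -0.42, -0.001], [-0.001, 0.001, -1.0]]
ft_force: [0.6, 0.7, 0.1]
finger_gap: 0.0849
grip_force: 0.0
```

```bash
python3 - <<'E'
from h import *
import pickle
np.set_printoptions(precision=4,suppress=True)
o=bot.get_obs();print(o["ee_pos"],o["tool_rot"],o["q"])
F={n:grab_frame(n) for n in("wrist","side")};pickle.dump((o,F),open("f1.pkl","wb"))
cv2.imwrite("pics/w4.png",np.hstack([cv2.resize(F["wrist"]["pixels"],(480,360)),cv2.resize(F["side"]["pixels"][220:330,270:420],(320,235))[:235] if 0 else cv2.copyMakeBorder(cv2.resize(F["side"]["pixels"][220:330,270:420],(320,235)),0,125,0,0,0)]))
E
```

```text
[ 0.4162 -0.0192  0.2376] [[ 0.4202  0.9074  0.0008]
 [ 0.9074 -0.4202 -0.0014]
 [-0.0009  0.0013 -1.    ]] [-0.2243 -0.4779  2.0863 -0.0012  1.5321  0.2093]
```

View pics/w4.png

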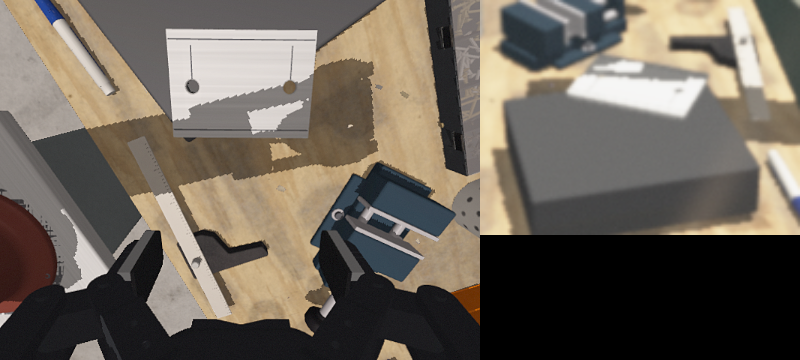

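The wrist view shows the plate turned with corners at picture positions (166,30), (317,31), (309,138) and (173,137). The granite corner peeks out at (190,139), and the right hole shows bench through it, so the plate overhangs by about 27 mm at mid-edge. It is still flat.

```bash
python3 - <<'E'
from h import *
from kin import *
import pickle
np.set_printoptions(precision=4,suppress=True)
o,F=pickle.load(open("f1.pkl","rb"));f=F["wrist"];s=4/3
c=ray(f,np.array([(166,30),(317,31),(309,138),(173,137)])*s,.076,o)[:,:2];print(c,[np.linalg.norm(c[i]-c[i-1]) for i in range(4)])
h=ray(f,np.array([(192,87),(289.5,87)])*s,.076,o)[:,:2];print(h,np.linalg.norm(h[1]-h[0]))
print("gran corner",ray(f,np.array([(192,140)])*s,.07,o))
C=np.r_[c,h].mean(0)*0+ (c.mean(0)+h.mean(0))/2
u=(c[2]-c[3])+(c[1]-c[0])+(h[1]-h[0]);u/=np.linalg.norm(u);n=np.array([-u[1],u[0]])
print("C",C,"u deg",np.degrees(np.arctan2(u[1],u[0])))
g=np.radians(10);G=lambda p:np.array([[np.cos(g),np.sin(g)],[-np.sin(g),np.cos(g)]])@(p-np.array([.4738,.1435]))
print("edge a mid granite",G(C-.05*n),"C",G(C))
t=C+.015*u-.051*n;z=np.r_[n,0]
R=rot(z,[0,0,-1])
q=o["q"]
for nm,x in(("pre",np.r_[t-.07*n,.073]),("gr",np.r_[t,.073])):
    q,cst=ik(x,R,q);print(nm,x,q,cst)
    print(" wrist",x-.26*z)
cv2.imwrite("x.png",f["pixels"])
E
```

```text
[[ 0.4083  0.1273]
 [ 0.5345  0.0679]
 [ 0.4933 -0.0225]
 [ 0.3653  0.038 ]] [np.float64(0.0990762044613858), np.float64(0.13947861236147444), np.float64(0.09935147008226868), np.float64(0.14157766765321006)]
[[0.4065 0.0733]
 [0.4935 0.033 ]] 0.0958386510551231
gran corner [[0.3803 0.0264 0.07  ]]
C [0.4502 0.0529] u deg -25.149001839837883
edge a mid granite [-0.0678 -0.126 ] C [-0.039  -0.0851]
pre [ 0.4124 -0.063   0.073 ] [-0.9563  0.382   2.1716  1.1285  1.8487  0.5251] 3.8650777243552894e-29
 wrist [ 0.3019 -0.2984  0.073 ]
gr [0.4421 0.0004 0.073 ] [-0.8013  0.3571  2.2116  1.2624  1.7641  0.5428] 5.090978320707869e-19
 wrist [ 0.3316 -0.235   0.073 ]
```

>>> jog_arm([
  [[0,0,0,4.949,4.949,4.949,0.04],[0,0,0,4.949,4.949,4.949,0.04],[0,0,0,4.949,4.949,4.949,0.04],[0,0,0,4.949,4.949,4.949,0.04],[0,0,0,4.949,4.949,4.949,0.04],[0,0,0,4.949,4.949,4.949,0.04],[0,0,0,4.949,4.949,4.949,0.04]],
])

```text
time: 6.65
ee_pos: [0.4182, -0.0159, 0.2376]
tool_rot: [[0.885, 0.466, -0.025], [0.325, -0.578, 0.748], [0.334, -0.67, -0.663]]
ft_force: [-0.4, 0.5, -0.2]
finger_gap: 0.04
grip_force: 0.0
```

>>> jog_arm([
  [[0,0,0,4.949,4.949,4.949,0.04],[0,0,0,4.949,4.949,4.949,0.04],[0,0,0,4.949,4.949,4.949,0.04],[0,0,0,4.949,4.949,4.949,0.04],[0,0,0,4.949,4.949,4.949,0.04],[0,0,0,4.949,4.949,4.949,0.04],[0,0,0,4.949,4.949,4.949,0.04],[0,0,0,0,0,0,0.04]],
])

```text
time: 7.45
ee_pos: [0.4161, -0.0145, 0.2349]
tool_rot: [[0.909, -0.005, 0.417], [-0.416, 0.005, 0.909], [-0.006, -1.0, 0.003]]
ft_force: [0.2, 0.6, -0.4]
finger_gap: 0.0399
grip_force: 0.0
```

```bash
cat > st.py <<'E'
from h import *
import sys
from scipy.spatial.transform import Rotation as Ro
from kin import rot
np.set_printoptions(precision=4,suppress=True)
def to(x,R):
    o=bot.get_obs();print("pos",o["ee_pos"],"q",o["q"],"ft",o["ft_force"],"gap",o["finger_gap"],o["grip_force"],"t",o["time"])
    T=o["tool_rot"];print(T);print("tool shift",T.T@(np.array(x)-o["ee_pos"]),"rotvec deg",np.degrees(Ro.from_matrix(T.T@R).as_rotvec()))
n=np.r_[np.cos(np.radians(64.85)),np.sin(np.radians(64.85)),0]
Rg=rot(n,[0,0,-1]);pre=np.array([.4124,-.063,.073]);gr=np.array([.4421,.0004,.073])
E
python3 -c "
from st import *
to(pre,Rg)"
```

```text
pos [ 0.4161 -0.0145  0.2349] q [-0.873  -0.132   2.3098  1.3084  1.9324  0.9224] ft [ 0.2277  0.553  -0.3503] gap 0.03994910073090274 0.0 t 7.45
[[ 0.9091 -0.0046  0.4165]
 [-0.4165  0.0049  0.9091]
 [-0.0063 -1.      0.0026]]
tool shift [ 0.0178  0.1616 -0.046 ] rotvec deg [-0.1444  0.5355 -0.3596]
```

>>> jog_arm([
  [[0.018,0,-0.046,0,0.5,-0.4,0.04],[0,0.04,0,0,0,0,0.04],[0,0.04,0,0,0,0,0.04],[0,0.04,0,0,0,0,0.04],[0,0.025,0,0,0,0,0.04],[0,0.01,0,0,0,0,0.04],[0,0,0,0,0,0,0.04]],
])

```text
time: 8.15
ee_pos: [0.416, -0.0663, 0.0819]
tool_rot: [[0.906, 0.006, 0.423], [-0.423, -0.003, 0.906], [0.007, -1.0, 0.0]]
ft_force: [0.5, -0.1, 0.0]
finger_gap: 0.0402
grip_force: 0.0
```

```bash
python3 -c "
from st import *
to(gr,Rg)
f=grab_frame('scene');g=grab_frame('side')
cv2.imwrite('pics/p5.png',np.hstack([cv2.resize(f['pixels'][150:360,140:400],(400,323)),cv2.resize(g['pixels'][170:330,220:420],(400,323))]))"
```

```text
pos [ 0.416  -0.0663  0.0819] q [-0.9533  0.3647  2.1663  1.1359  1.8578  0.5399] ft [ 0.5142 -0.0509  0.018 ] gap 0.040214996861436744 0.0 t 8.15
[[ 0.9059  0.0064  0.4235]
 [-0.4235 -0.0028  0.9059]
 [ 0.007  -1.      0.0002]]
tool shift [-0.0046  0.0088  0.0714] rotvec deg [-0.0113  0.0949  0.4027]
```

View pics/p5.png

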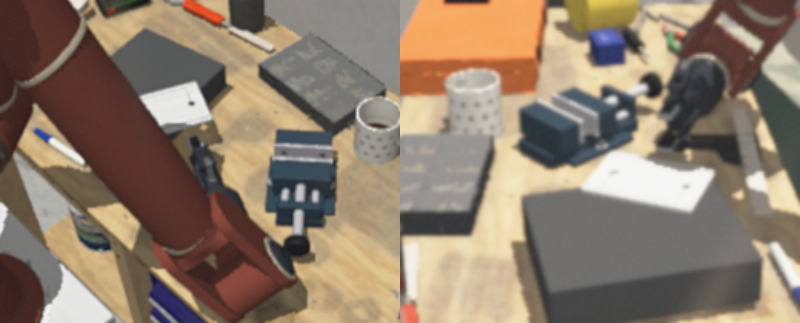

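The views show the gripper level in front of the overhanging long edge, at scene crop (205,165), clear of the vice, its knob and the granite. I go in and grip.

>>> jog_arm([
  [[-0.0046,0.009,0,0,0,0.4,0.04],[0,0,0.025,0,0,0,0.03],[0,0,0.025,0,0,0,0.03],[0,0,0.021,0,0,0,0.03],[0,0,0,0,0,0,0.03]],
])

```text
time: 8.75
ee_pos: [0.4411, 0.0016, 0.0735]
tool_rot: [[0.906, 0.0, 0.423], [-0.423, -0.001, 0.906], [0.0, -1.0, -0.0]]
ft_force: [-0.3, 1.0, 0.4]
finger_gap: 0.0299
grip_force: 0.0
```

```bash
python3 -c "
from st import *
to(gr,Rg)"
```

```text
pos [0.4411 0.0016 0.0735] q [-0.8004  0.3547  2.2132  1.261   1.7648  0.5427] ft [-0.3275  1.0185  0.3618] gap 0.02986295376986206 0.0 t 8.75
[[ 0.9062  0.0003  0.4229]
 [-0.4229 -0.0005  0.9062]
 [ 0.0005 -1.     -0.0004]]
tool shift [ 0.0015  0.0005 -0.0007] rotvec deg [0.0215 0.1344 0.0275]
```

Position is good, so I close the fingers.

>>> jog_arm([
  [[0,0.0005,0,0,0,0,0.015],[0,0,0,0,0,0,0.01],[0,0,0,0,0,0,0.004],[0,0,0,0,0,0,0.002],[0,0,0,0,0,0,0.0],[0,0,0,0,0,0,0.0]],
], force=80)

```text
time: 9.35
ee_pos: [0.4419, -0.0009, 0.073]
tool_rot: [[0.904, 0.001, 0.427], [-0.427, 0.0, 0.904], [0.001, -1.0, 0.0]]
ft_force: [-0.0, -2.6, 1.5]
finger_gap: 0.0036
grip_force: 78.4
```

>>> jog_arm([
  [[0,-0.005,0,0,0,0,0.0],[0,-0.01,0,0,0,0,0.0],[0,-0.01,0,0,0,0,0.0],[0,0,0,0,0,0,0.0],[0,0,0,0,0,0,0.0]],
])

```text
time: 9.85
ee_pos: [0.4414, 0.0, 0.0973]
tool_rot: [[0.905, -0.001, 0.426], [-0.426, -0.001, 0.905], [-0.0, -1.0, -0.001]]
ft_force: [0.2, 0.3, -2.7]
finger_gap: 0.0036
grip_force: 78.4
```

The weight reads about 2.7 N, so the plate is held. I lift it and turn it to hang down.

>>> jog_arm([
  [[0,-0.04,0,0,0,0,0.0],[0,-0.04,0,0,0,0,0.0],[0,-0.04,0,0,0,0,0.0],[0,-0.04,0,0,0,0,0.0],[0,0,0,-7.5,0,0,0.0],[0,0,0,-7.5,0,0,0.0],[0,0,0,-7.5,0,0,0.0],[0,0,0,-7.5,0,0,0.0]],
])

```text
time: 10.65
ee_pos: [0.4409, -0.0005, 0.2567]
tool_rot: [[0.905, -0.217, 0.367], [-0.426, -0.456, 0.781], [-0.002, -0.863, -0.505]]
ft_force: [0.4, 0.8, -3.2]
finger_gap: 0.0038
grip_force: 78.5
```

>>> jog_arm([
  [[0,0,0,-7.5,0,0,0.0],[0,0,0,-7.5,0,0,0.0],[0,0,0,-7.5,0,0,0.0],[0,0,0,-7.5,0,0,0.0],[0,0,0,-7.5,0,0,0.0],[0,0,0,-7.5,0,0,0.0],[0,0,0,-7.5,0,0,0.0],[0,0,0,-7.5,0,0,0.0]],
])

```text
time: 11.45
ee_pos: [0.441, -0.0, 0.2571]
tool_rot: [[0.905, -0.426, -0.004], [-0.426, -0.905, -0.004], [-0.002, 0.005, -1.0]]
ft_force: [-0.8, 0.1, -3.7]
finger_gap: 0.0041
grip_force: 78.4
```

```bash
cat >> st.py <<'E'
psi=np.radians(39.3);vx=np.array([np.cos(psi),np.sin(psi),0]);vy=np.array([-vx[1],vx[0],0])
fix=np.array([.5625,-.171,0]);Rv=rot([0,0,-1],-vx)
E
python3 -c "
from st import *
to([.5627,-.1902,.22],Rv)"
```

```text
pos [ 0.441  -0.      0.2571] q [-0.1663 -0.4142  2.0097 -0.0048  1.5493  1.8443] ft [-0.8057  0.1249 -3.6692] gap 0.004060881483044917 78.35198521614075 t 11.45
[[ 0.9049 -0.4256 -0.004 ]
 [-0.4257 -0.9049 -0.0042]
 [-0.0019  0.0055 -1.    ]]
tool shift [0.1912 0.1201 0.0374] rotvec deg [ 0.3324  0.035  25.5076]
```

>>> jog_arm([
  [[0.038,0.024,0.004,0,0,0,0.0],[0.038,0.024,0.004,0,0,0,0.0],[0.038,0.024,0.004,0,0,0,0.0],[0.038,0.024,0.004,0,0,0,0.0],[0.039,0.024,0.004,0,0,8.5,0.0],[0,0,0,0,0,8.5,0.0],[0,0,0,0,0,8.5,0.0],[0,0,0,0,0,0,0.0]],
])

```text
time: 12.25
ee_pos: [0.5625, -0.19, 0.2352]
tool_rot: [[0.633, -0.774, -0.004], [-0.774, -0.633, 0.003], [-0.005, 0.002, -1.0]]
ft_force: [0.0, 0.7, -3.1]
finger_gap: 0.0042
grip_force: 78.7
```

```bash
cat > vis.py <<'E'
from st import *
import pickle
def plate(o,dx=-.015,dz=.051):  # corners of hanging plate in world, outline in tool frame
    return np.array([o["ee_pos"]+o["tool_rot"]@[dx+a*.07,t*.003,dz+b*.05] for t in(1,-1) for a,b in((-1,-1),(1,-1),(1,1),(-1,1))])
E
python3 -c "
from vis import *
to([.5627,-.1902,.22],Rv)
o=bot.get_obs();b0=pickle.load(open('f0.pkl','rb'))[1]
F={}
for n in('side','scene'):
    f=F[n]=grab_frame(n);d=cv2.absdiff(f['pixels'],b0[n]['pixels']).max(2)
    P=proj(f,plate(o));print(n,P.round(1).tolist())
    x0,y0=(P.min(0)-20).astype(int);x1,y1=(P.max(0)+20).astype(int)
    g=cv2.cvtColor(f['pixels'],cv2.COLOR_BGR2GRAY)[y0:y1,x0:x1];print(x0,y0)
    for r in g[::3]: print(''.join('%x'%(v//16) for v in r[::2]))
pickle.dump((o,F),open('f2.pkl','wb'))
"
```

```text
pos [ 0.5625 -0.19    0.2352] q [-0.4513 -0.0081  1.7     0.0006  1.455   2.0045] ft [ 0.0279  0.6972 -3.0904] gap 0.004211147545295728 78.65277886390686 t 12.25
[[ 0.6332 -0.7739 -0.0045]
 [-0.7739 -0.6333  0.0028]
 [-0.005   0.0017 -1.    ]]
tool shift [ 0.0004 -0.      0.0152] rotvec deg [ 0.0958  0.2879 -0.0094]
side [[317.3, 173.5], [285.0, 161.8], [287.0, 194.2], [318.3, 207.9], [315.6, 174.1], [283.4, 162.3], [285.4, 194.7], [316.7, 208.5]]
263 141
aaaba8998543222222222344349aa89aaaaaaa
bbbba855434632222222232227aaa899999999
aaaba864323672222222245247aaa899999999
4349a998523452222222253357aaa9abcdcbbb
3239b979b52322222222223bdddeeeeeeeeedd
2228a6668d9322222222357deeeeeeeeeeeeec
1228966668dcb63223346779deeeeeeeeeeeec
2337976666bddc62464667779eeeeeeeeddddd
236abbba96789952475777777cdddddddddddd
26bbbbbbbba9885248ba87777adddccccccccb
6abbbbbbbbba99854889888888bbbbbbbaaaaa
bbbbbbbbbbba999988898888989aa999999888
bbbbbbbbbbba99999999999988898888888888
bbbbbbbbbbba9999999999999999887887778b
bbbbbbbbbbbb999999999999999977766656ab
bbbbbbbbbbbb98999999999999997777663346
bbbbbbbbbbbb9899
[... 1208 characters left out ...]
7777777777777877777777777777788888874
bbccbbbbbbb7779a8777777777787777777777777777888778
bbbbbbbbbbb777777777777777788777777777777777777778
bbbbbbbaaaa777777777777777788777777777777657777777
aabbbaaaaa9777777777777777778777777777764257777777
aaaaa99a999777777777777777777777777777742257777777
aa999999999888888877777777777777777777743357777666
a999999a99999999aabbcccbbbb98554445555644566776432
999999999999999a7223334455333444333334555566777787
99999999999a9aab6222222222222244333655555567766777
a9aaaaaaa9aaabaa5222222222222222223555665566677776
aabbbbbbaa9966655666655554444544444555566566677677
bba9a966555555666655666666666666666555555567777778
65555555555655556554566655666653566665555567767776
```

>>> jog_arm([
  [[0,0,0.03,0,0.3,0,0.0],[0,0,0.03,0,0,0,0.0],[0,0,0.015,0,0,0,0.0],[0,0,0.01,0,0,0,0.0],[0,0,0,0,0,0,0.0]],
])

```text
time: 12.85
ee_pos: [0.5628, -0.1899, 0.1514]
tool_rot: [[0.634, -0.773, 0.001], [-0.773, -0.634, -0.003], [0.003, 0.001, -1.0]]
ft_force: [0.5, -0.1, -2.0]
finger_gap: 0.0033
grip_force: 78.6
```

>>> jog_arm([
  [[0,0,0.01,0,0,0,0.0],[0,0,0.01,0,0,0,0.0],[0,-0.004,0,-3,0,0,0.0],[0,0,0,0,0,0,0.0]],
])

```text
time: 13.25
ee_pos: [0.5673, -0.1874, 0.1325]
tool_rot: [[0.634, -0.772, -0.037], [-0.773, -0.633, -0.037], [0.005, 0.052, -0.999]]
ft_force: [0.7, -0.5, -2.9]
finger_gap: 0.0037
grip_force: 78.7
```

>>> jog_arm([
  [[0,-0.002,0,0,0,0,0.0],[0,-0.002,0,0,0,0,0.0],[0,0,0,0,0,0,0.0]],
])

```text
time: 13.55
ee_pos: [0.57, -0.1855, 0.1329]
tool_rot: [[0.633, -0.773, -0.036], [-0.774, -0.632, -0.037], [0.006, 0.052, -0.999]]
ft_force: [-0.2, 0.3, -2.5]
finger_gap: 0.0038
grip_force: 78.7
```

>>> jog_arm([
  [[0,-0.002,0,0,0,0,0.0],[0,0,0,0,0,0,0.0]],
])

```text
time: 13.75
ee_pos: [0.5711, -0.1846, 0.1327]
tool_rot: [[0.634, -0.773, -0.038], [-0.774, -0.632, -0.038], [0.006, 0.053, -0.999]]
ft_force: [-1.3, -1.7, -1.2]
finger_gap: 0.0037
grip_force: 78.8
```

>>> jog_arm([
  [[0,-0.001,0,0,0,0,0.0],[0,0,0,0,0,0,0.0]],
])

```text
time: 13.95
ee_pos: [0.5717, -0.1842, 0.1326]
tool_rot: [[0.634, -0.773, -0.039], [-0.774, -0.632, -0.039], [0.005, 0.054, -0.999]]
ft_force: [-2.9, -3.2, -0.5]
finger_gap: 0.0035
grip_force: 79.1
```

>>> jog_arm([
  [[0,-0.001,0,0,0,0,0.0],[0,0,0,0,0,0,0.0]],
])

```text
time: 14.15
ee_pos: [0.5721, -0.1838, 0.1326]
tool_rot: [[0.634, -0.773, -0.039], [-0.774, -0.632, -0.039], [0.005, 0.055, -0.998]]
ft_force: [-4.4, -5.0, 0.4]
finger_gap: 0.0039
grip_force: 79.4
```

>>> jog_arm([
  [[0,0.002,0.004,0,0,0,0.0],[0,0,0.002,0,0,0,0.0],[0,0,0,0,0,0,0.0]],
])

```text
time: 14.45
ee_pos: [0.5707, -0.1844, 0.1259]
tool_rot: [[0.633, -0.773, -0.038], [-0.774, -0.632, -0.037], [0.004, 0.053, -0.999]]
ft_force: [-2.4, -2.1, -1.2]
finger_gap: 0.0037
grip_force: 78.7
```

>>> jog_arm([
  [[0,0,0.0015,0,0,0,0.0],[0,0,0,0,0,0,0.0]],
])

```text
time: 14.65
ee_pos: [0.571, -0.1846, 0.1255]
tool_rot: [[0.633, -0.773, -0.038], [-0.774, -0.632, -0.037], [0.005, 0.053, -0.999]]
ft_force: [-4.4, -2.8, 2.3]
finger_gap: 0.0037
grip_force: 79.4
```

>>> jog_arm([
  [[0,0,0.0015,0,0,0,0.0],[0,0,0,0,0,0,0.0]],
])

```text
time: 14.85
ee_pos: [0.5712, -0.1847, 0.1254]
tool_rot: [[0.633, -0.773, -0.037], [-0.774, -0.632, -0.038], [0.005, 0.053, -0.999]]
ft_force: [-5.7, -1.9, 8.4]
finger_gap: 0.0036
grip_force: 80.3
```

>>> jog_arm([
  [[0,0,0.001,0,0,0,0.0],[0,0,0,0,0,0,0.0]],
])

```text
time: 15.05
ee_pos: [0.5713, -0.1848, 0.1253]
tool_rot: [[0.633, -0.773, -0.037], [-0.774, -0.632, -0.038], [0.006, 0.053, -0.999]]
ft_force: [-8.5, -0.1, 10.8]
finger_gap: 0.0039
grip_force: 80.8
```

>>> jog_arm([
  [[0,0,-0.001,0,0,0,0.008],[0,0,0,0,0,0,0.02],[0,0,0,0,0,0,0.03],[0,0,0,0,0,0,0.03],[0,0,-0.02,0,0,0,0.03],[0,0,-0.04,0,0,0,0.03],[0,0,-0.04,0,0,0,0.03],[0,0,0,0,0,0,0.03]],
])

```text
time: 15.85
ee_pos: [0.5782, -0.1818, 0.231]
tool_rot: [[0.633, -0.773, -0.025], [-0.774, -0.632, -0.042], [0.016, 0.046, -0.999]]
ft_force: [1.1, 0.3, 1.5]
finger_gap: 0.0299
grip_force: 0.0
```

```bash
cat >> st.py <<'E'
knob=fix-.197*vx
E
python3 -c "
from st import *
from kin import ik
K=knob-.06*vx;print('knob',knob)
R=rot([0,0,-1],-vx)
to(np.r_[K[:2],.2],R)
q=bot.get_obs()['q']
for z in(.2,.052): 
    q,c=ik(np.r_[K[:2],z],R,q);print(q,c)
f=grab_frame('side')
g=cv2.cvtColor(f['pixels'],cv2.COLOR_BGR2GRAY)[190:245,270:350]
for r in g[::2]: print(''.join('%x'%(v//16) for v in r))
"
```

```text
knob [ 0.4101 -0.2958  0.    ]
pos [ 0.5782 -0.1818  0.231 ] q [-0.4065  0.0284  1.6708 -0.0486  1.4492  2.0554] ft [1.0641 0.2882 1.4828] gap 0.02993450842398623 0.0 t 15.85
[[ 0.6335 -0.7734 -0.0252]
 [-0.7736 -0.6323 -0.0417]
 [ 0.0163  0.0459 -0.9988]]
tool shift [-0.0189  0.2606  0.0427] rotvec deg [ 2.6286 -0.9356 -0.0098]
[-0.8935 -0.2335  1.9655 -0.      1.4096  1.5621] 5.370150630968467e-24
[-0.8935 -0.0464  2.0671 -0.      1.1208  1.5621] 1.6062016798440002e-19
bbbbbbbbbbbbbbbbbba779bdddddcdddddcccb988889743466777776666655422233457acddddddd
bbbbbbbbbbbbbbbbba8668bccccccccccccddddddddc9533455555544443344432223456acdddddd
bbbbbbbbbbbbbbbbb96469bbbbbbbcbbcccddddddddca53333333333333334666543369abdddddde
bbbbbbbbbbbbbbbbb96469bbbbbbbcccccccdddddcb97533333333333333358bb9776679bcdddddd
aaaaaaaa99999999aa8669bbbbbbbbcbccccddddddb96543333333333333358bcdcdca9abbcddddd
77777777777766677888899aabccccccccccdddddddc9754333343333333458bddddddcaabdddded
6666676777766667888888889cdddccccccccdddddddca87766677889aaaabccddddddddcccddddd
66666667776667778999988888999abbaabbccdddddddddddddddccdd
[... 943 characters left out ...]
2333445677889999999986433333358aa97654458abbcccddddd
9abbbcccb953333333333333322333333333345788889999864333333345555554446acccddddddd
9abbccccb963333333333333333333323333334577899999864333333344444443336bddddddcccc
9abbccbba753333333333333333333333333333567899999864333333333334334468bddcccccccc
9abbbbb986543332333333333333333333333335678999999743333334445555569cdddddccccccc
7777788765443323333333333333333333333335688999998544333345555555558cdddddddccccc
666666666433333332333333333333333333333578888999766665555555444579cddddddddddccc
66667777653333333332323333333333333333334567889999889865444579abcddddddddddddccc
6678accb96433333333333333333333333333333333456677665555678abccccccdddddddddddccc
```

The plate is standing in the vice with its top line near side-view (286,200) to (318,214). Next I go behind the knob with the fingers closed.

>>> jog_arm([
  [[0,0,0,2.6,-0.9,0,0.0],[-0.003,0.0435,0,0,0,0,0.0],[-0.003,0.0435,0,0,0,0,0.0],[-0.003,0.0435,0,0,0,0,0.0],[-0.003,0.0435,0.01,0,0,0,0.0],[-0.003,0.0435,0.01,0,0,0,0.0],[-0.003,0.0435,0.01,0,0,0,0.0],[0,0,0,0,0,0,0.0]],
], force=100)

```text
time: 16.7
ee_pos: [0.3567, -0.3328, 0.1917]
tool_rot: [[0.628, -0.778, -0.016], [-0.778, -0.628, 0.008], [-0.016, 0.008, -1.0]]
ft_force: [1.2, 1.2, -0.1]
finger_gap: 0.0002
grip_force: 0.0
```

```bash
python3 -c "
from st import *
K=knob-.045*vx
to(np.r_[K[:2],.049],Rv)
f=grab_frame('side');print(ray(f,[(346,212)],.042))
o=bot.get_obs();print(proj(f,[knob+[0,0,.042],knob+.026*vx+[0,0,.042]]))
w=grab_frame('wrist');print(proj(w,[knob+[0,0,.042],knob+.013*vx+[0,0,.064],knob+.05*vx+[0,0,.05]],o))
cv2.imwrite('x2.png',w['pixels'])
g=cv2.cvtColor(w['pixels'],cv2.COLOR_BGR2GRAY)
for r in g[0:480:12]: print(''.join('%x'%(v//16) for v in r[::6]))
"
```

```text
pos [ 0.3567 -0.3328  0.1917] q [-0.899  -0.2298  1.9766 -0.0082  1.4108  1.5644] ft [ 1.156   1.2435 -0.1225] gap 0.00017162235651614602 0.0 t 16.7
[[ 0.6283 -0.7778 -0.0163]
 [-0.7778 -0.6285  0.0075]
 [-0.0161  0.0079 -0.9998]]
tool shift [ 0.0074 -0.0209  0.1425] rotvec deg [ 0.4522  0.9219 -0.366 ]
[[ 0.4136 -0.2934  0.042 ]]
[[347.0549 211.6431]
 [341.1572 214.0427]]
[[237.847  216.8985]
 [213.2461 225.5736]
 [168.8098 220.2816]]
9999999a9999999a9aaaa9a9aaaaa9aaabbbbbbbbbbbbbbbbbbbbbbbbbbbabbbab5babbbbabbbbbba547799abbb6256aaaaaaabbbbb
9aa999999999999a99a9a99aa9aaaabbbbbbbabbbbbbbbabbabbbbbbbbabbbbab6bbbbbabbbbbaaa5378a9aaba82465aba9abbbbbbc
99999a99999999aaaaa9a9999aaaabbbbbbbbabcbbcbabbbbbbbbbbbaabbaabb6a8bbbbbbbbaaaa5377baaaaa52565abaabbbbbcbbb
9999aa99999999aa99aa99455aaaaaabbabbbbbbccb59bbbbbbbaaa99a99abbb6abbbbbbbba9997377baa9aa6356aaa99bbbbbbbbaa
aa9aa9999999a9999aa9355555566666666566666666666aabaa99aa999aabbaabbbbbbbba99a5367aba9aa6466aaaaabbbbbbcbabb
999aaa9999999a99a9995555556666666666666666666665abaaaaaaaaba9abaabbbbbaa999aaabbba9aa62565aaaaabbbbbbbabbaa
aaa999999999
[... 2959 characters left out ...]
1111111111112221111111111110aabaabaabaaaaababbaabaaa
66665bbbbbbbaa9aaa99981111111111111431122211112111111441111112111121123422121111111111ababaaaaaaaaaabbbaabb
2226666665bba999aa01111111111111163111111111111111111441111111111113331113b121211111111110aaaaaaaabaaaaabaa
222222224565556111111111111111111111111111111111111111111111111111121111111111121211111111111baaaaabaababab
222222222221111111111111211112111111111111112111111111111111111211111211111211211112111111111111aaaaaaabaaa
2222222211111111111111111111111111111111111111111111111111111111111111122112121111111111111111111111abaaaaa
2222211111111111123332111111111111111111111111111111111111111111111111111122221111111123233111111111111aaba
```

The wrist grey dump shows the knob at about (210–244, 192–240), which agrees with the prediction of (238,217). I lower and then push.

>>> jog_arm([
  [[0.0074,-0.0209,0.02,0.45,0.9,-0.4,0.0],[0,0,0.04,0,0,0,0.0],[0,0,0.04,0,0,0,0.0],[0,0,0.03,0,0,0,0.0],[0,0,0.0125,0,0,0,0.0],[0,0,0,0,0,0,0.0]],
])

```text
time: 17.4
ee_pos: [0.3818, -0.3229, 0.0505]
tool_rot: [[0.64, -0.769, 0.001], [-0.769, -0.64, 0.0], [0.001, -0.001, -1.0]]
ft_force: [0.0, -0.2, -0.7]
finger_gap: -0.0
grip_force: 0.0
```

```bash
python3 -c "
from st import *
K=knob-.0145*vx
to(np.r_[K[:2],.049],Rv)
"
```

```text
pos [ 0.3818 -0.3229  0.0505] q [-0.8516 -0.0283  2.0525  0.0012  1.1168  1.5955] ft [ 0.0014 -0.1732 -0.7447] gap -3.85937961373155e-05 0.0 t 17.4
[[ 0.6396 -0.7687  0.0012]
 [-0.7687 -0.6396  0.0003]
 [ 0.0005 -0.0011 -1.    ]]
tool shift [-0.0029 -0.0246  0.0015] rotvec deg [-0.0647 -0.0297  0.4631]
```

>>> jog_arm([
  [[-0.003,-0.01,0.0015,0,0,0.5,0.0],[0,-0.009,0,0,0,0,0.0],[0,-0.003,0,0,0,0,0.0],[0,-0.003,0,0,0,0,0.0],[0,-0.003,0,0,0,0,0.0],[0,-0.003,0,0,0,0,0.0]],
])

```text
time: 18.0
ee_pos: [0.4034, -0.3049, 0.0529]
tool_rot: [[0.633, -0.774, 0.001], [-0.774, -0.633, -0.008], [0.007, 0.004, -1.0]]
ft_force: [-9.1, -5.4, 5.4]
finger_gap: 0.0001
grip_force: 5.2
```

>>> jog_arm([
  [[0,-0.003,0,0,0,0,0.0],[0,-0.003,0,0,0,0,0.0]],
])

```text
time: 18.2
ee_pos: [0.408, -0.3011, 0.0529]
tool_rot: [[0.632, -0.775, 0.001], [-0.775, -0.632, -0.008], [0.007, 0.004, -1.0]]
ft_force: [-8.6, -4.3, 5.1]
finger_gap: -0.0001
grip_force: 4.9
```

>>> jog_arm([
  [[0,-0.003,0,0,0,0,0.0],[0,-0.001,0,0,0,0,0.0]],
])

```text
time: 18.4
ee_pos: [0.4114, -0.2983, 0.0529]
tool_rot: [[0.632, -0.775, 0.002], [-0.775, -0.632, -0.008], [0.007, 0.003, -1.0]]
ft_force: [-7.2, -4.3, 4.8]
finger_gap: 0.0001
grip_force: 4.5
```

>>> jog_arm([
  [[0,-0.002,0,0,0,0,0.0],[0,0,0,0,0,0,0.0]],
])

```text
time: 18.6
ee_pos: [0.413, -0.2969, 0.0529]
tool_rot: [[0.632, -0.775, 0.002], [-0.775, -0.632, -0.007], [0.007, 0.003, -1.0]]
ft_force: [-6.0, -3.1, 4.7]
finger_gap: -0.0
grip_force: 3.9
```

>>> jog_arm([
  [[0,-0.0015,0,0,0,0,0.0],[0,0,0,0,0,0,0.0]],
])

```text
time: 18.8
ee_pos: [0.4135, -0.2966, 0.0529]
tool_rot: [[0.633, -0.774, 0.0], [-0.774, -0.633, -0.009], [0.007, 0.005, -1.0]]
ft_force: [-9.8, -5.8, 6.4]
finger_gap: -0.0004
grip_force: 5.9
```

>>> jog_arm([
  [[0,-0.001,0,0,0,0,0.0],[0,0,0,0,0,0,0.0]],
])

```text
time: 19.0
ee_pos: [0.4135, -0.2966, 0.053]
tool_rot: [[0.633, -0.774, -0.001], [-0.774, -0.633, -0.01], [0.007, 0.007, -1.0]]
ft_force: [-13.8, -8.5, 6.8]
finger_gap: 0.0
grip_force: 7.7
```

>>> jog_arm([
  [[0,-0.001,0,0,0,0,0.0],[0,0,0,0,0,0,0.0]],
])

```text
time: 19.2
ee_pos: [0.4136, -0.2965, 0.053]
tool_rot: [[0.633, -0.774, -0.003], [-0.774, -0.633, -0.011], [0.006, 0.009, -1.0]]
ft_force: [-15.6, -9.5, 8.3]
finger_gap: 0.0002
grip_force: 9.7
```

>>> jog_arm([
  [[0,-0.002,0,0,0,0,0.0],[0,0,0,0,0,0,0.0]],
])

```text
time: 19.4
ee_pos: [0.4137, -0.2964, 0.053]
tool_rot: [[0.634, -0.773, -0.007], [-0.773, -0.634, -0.013], [0.006, 0.014, -1.0]]
ft_force: [-22.7, -14.2, 9.5]
finger_gap: 0.0002
grip_force: 13.6
```

>>> jog_arm([
  [[0,-0.002,0,0,0,0,0.0],[0,0,0,0,0,0,0.0],[0,0,0,0,0,0,0.0]],
])

```text
time: 19.7
ee_pos: [0.4138, -0.2963, 0.053]
tool_rot: [[0.634, -0.773, -0.011], [-0.773, -0.634, -0.015], [0.005, 0.018, -1.0]]
ft_force: [-29.4, -18.2, 11.2]
finger_gap: -0.0003
grip_force: 17.4
```

```bash
python3 -c "
from st import *
to(knob,Rv)
f=grab_frame('side')
c=fix-.003*vx
for dz in(.022,.122): print(proj(f,[c+a*vy+[0,0,dz] for a in(-.07,.07)]).round(1).tolist())
g=cv2.cvtColor(f['pixels'],cv2.COLOR_BGR2GRAY)[190:245,270:350]
for r in g[::2]: print(''.join('%x'%(v//16) for v in r))
"
```

```text
pos [ 0.4138 -0.2963  0.053 ] q [-0.7582 -0.0105  2.0302 -0.0206  1.1191  1.7056] ft [-29.3751 -18.2297  11.2264] gap -0.00031443566177851584 17.39248664234765 t 19.7
[[ 0.634  -0.7732 -0.0107]
 [-0.7733 -0.6339 -0.0154]
 [ 0.0052  0.018  -0.9998]]
tool shift [-0.0031  0.0016  0.0531] rotvec deg [ 1.0325 -0.2966  0.0453]
[[285.5, 229.2], [315.8, 245.1]]
[[283.8, 199.0], [314.9, 213.2]]
bbbbbbbbbbbbbbbbbba779cddddddddddddccba88889744566778777666654444444332232222222
bbbbbbbbbbbbbbbbba8679bcccdddddcccdddddddddda53345555554444334444444432222232222
bbbbbbbbbbbbbbbbb96469bcbbccccccccdddddddddda63333333333333334433333333222222222
bbbbbbbbbbbbbbbbb9646abccbbcccccccddddddddba753333333333333333333233333222222222
aaaaaaaaaaaaaaabba756abccbcccccccccdddddddc9754333343334333334675323332222222222
777777777777779bdeddbccccccccccccccddddddddca765333333333344458bb953323222222322
777777777777778899acddeedddcccccccccddddeeddda87766677899abbbbcddcb8754332322233
77777677777777899988899acdeeeedcccccccdddeeedddddddddddddeeddddddddccba853233446
77666777877777899999998889abcdeeedddccdddddeeeeeeeeedddddeeeeed
[... 856 characters left out ...]
555555667889bdca9aa8543346a9888877654333456666666676
bbbcccccc953333333333445555555555555556789a99aa964334699866543333333456666666666
bbccccccc963333333333333344555555555444678999aa964333445433333333333456666666666
bbbcccbbb964333333333333333334444443334578999aa964333445433333333334466666666666
bbccccba87543333333333333333333333333335789999a964333344333333333456677666666666
cdddddddc9643333333333333333333333433335789999a964444444545443333346776666666666
ddddddddb7444443333333333333333333333335788999a976667655555554444566777666666666
dddddca875333344444333333333333333333334678889aaa988a865445679a98887777676666666
dddddddca7533333334444433333333333333333344678998766555678abcccccccccca877766666
```

The clamp is holding with about 35 N at the knob and no more travel. The plate's top edge lies within about 2 px of where an upright plate should be, so I back off.

>>> jog_arm([
  [[0,0.01,0,0,0,0,0.0],[0,0.03,0,0,0,0,0.0],[0,0.02,-0.03,0,0,0,0.0],[0,0,-0.05,0,0,0,0.0],[0,0,-0.05,0,0,0,0.0],[0,0,0,0,0,0,0.0],[0,0,0,0,0,0,0.0]],
])

```text
time: 20.45
ee_pos: [0.3732, -0.3289, 0.1838]
tool_rot: [[0.632, -0.775, 0.008], [-0.775, -0.632, -0.007], [0.011, -0.001, -1.0]]
ft_force: [-0.0, 0.5, 0.7]
finger_gap: 0.0001
grip_force: 0.0
```

```bash
python3 -c "
from st import *
to(knob,Rv)
f=grab_frame('side')
for g in(.006,.010): print(g,proj(f,[fix-(.173+g)*vx+[0,0,.042]]))
c=cv2.cvtColor(f['pixels'],cv2.COLOR_BGR2GRAY)[192:245,275:360]
for r in c[::2]: print(''.join('%x'%(v//16) for v in r))
"
```

```text
pos [ 0.3732 -0.3289  0.1838] q [-0.8728 -0.216   1.9786  0.0012  1.3685  1.5848] ft [-0.017   0.4614  0.6928] gap 8.583271470873753e-05 0.0 t 20.45
[[ 0.6316 -0.7752  0.0077]
 [-0.7752 -0.6317 -0.0073]
 [ 0.0105 -0.0013 -0.9999]]
tool shift [-0.0043 -0.0493  0.1838] rotvec deg [-0.0752 -0.604  -0.1252]
0.006 [[342.9849 213.299 ]]
0.01 [[343.8944 212.929 ]]
bbbbbbbbbbbba8669bcccddddcccccddddddddda533455555544444444432223457addeeeededda778abc
bbbbbbbbbbbb96469bbbbbcccccccdddddddddda53333333333333334676543369acddeeeeeedda755689
bbbbbbbbbbbb9646abbbbbbcccccccdddddddba7533333333333333358bb987667acdddeeeedddcba8655
aa9aaa99aabba7569bbbbbbccccccccddddddc96543333333333333358bddddca9abbddededddddcccbbb
7777777779bdddcbbcccbbccccccccddddddddc9764333333334333458bddddddcaacdddeeeedddcccccc
7777777778899acdddddddccccccccccdddddddca87766677899aabbbcdddddddddccdddddedddddccca8
677777777899888899acdeeeddccbbcccdddeeddddddddddddddddddddddddccccdddddccddddddddddcb
6778776778999999988899acdeeedddcccdddddeeeeeeedddddddeeeddddccccbbccdccccccccdddeeedd
777777777889999999999988899acdeeeeedddddddddeeeddddd
[... 881 characters left out ...]
666666666677
cccc953333333333445555555555555555789a99aa8643346aba876554433334566666666666666666777
cccb963333333333333344555555554444678999aa9643334555555544333334566666666666666666777
cbbb963333333333333333344444443334577899aa9643334454444343333344666666666666666676777
cb987543333333333333333333333333335788999a9643333343444555555566666666666666666667666
dddc9643333333333333333333333333335789999a9644444445555555555678888766666666666666654
dddb7444443333333333333333333333335788999a965667665555554467acdddddcb9766666666666654
ca875333334444333333333333333333334678889aaa9899865444579abcddddddddddca8766666666654
ddca7533333334444333333333333333333334678998666555678abcccccddddddddddddcba9766666666
```

```bash
python3 -c "
from rig import bot
print(bot.sign_off())"
```

```text
the job is handed in; nothing more can be done
None
```

I handed the job in: the plate stands upright on a long edge in the vice, about central, clamped with about 35 N at the knob, with the robot clear at 20.5 s. The judge returned no verdict; camera and force readings agree, and nothing showed contact with the mug or tape measure.

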